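Stow the telescopic air-speed probe in its case

TASK

The fume-cupboard check is finished: put the telescopic air-speed probe away where it lies in its open case. Slide its two drawn-out tubes fully home, the thin one first and then the thick one, pushing by the ribbed orange ring and never by the delicate white sensor head. Then set the blue foam block down flat into the space left in the channel beyond the head, so that the probe cannot slide open on the road, and leave the two oil bottles undisturbed.

Things in the scene. Friction and masses are not known exactly. Their poses are not given: they have to be found in the camera images.
- case: Fixed dark clamshell case, open flat on the bench. Origin on the bench under the middle of the probe half (444 mm along x, 180 along y, y +-90 mm); x runs from the probe's handle towards its head, z up. Lid half, same size, lies open at y 94 to 274 mm. Rims 46 mm high; charcoal foam top 42 mm above the bench. The carrying handle sticks out 31 mm at the -y side.
- probe_handle: Grey probe handle, pressed firmly into the foam and fixed, 38 mm in diameter. Origin on the probe's axis: case frame x = 0, y = 0, 48 mm above the bench; axes as the case, the probe's axis is x. The handle reaches from x = -195 mm to the end of its black nose at x = -30 mm; the tubes slide out of the nose towards +x.
- gap_floor (a point): Middle of the space left when both tubes are home, on the floor of the foam channel: case frame x = 120 mm, y = 0, 10 mm above the bench; axes as the case. The straight channel reaches from x = -38 to 200 mm (case frame), 60 mm wide, 32 mm deep below the foam top, with a 6 mm bevel around the top of its sides and far end. Firm foam, as good as rigid. The block's place is here.
- thin_ring (a point): Centre of the ribbed orange ring at the end of the thin tube, on the probe's axis: ring 34 mm in diameter, 24 mm long along x; the thin steel tube behind it 15 mm in diameter. Axes as the case. With both tubes home it is at case frame x = -2 mm, y = 0, 48 mm above the bench; both joint values add to that x.
- thick_ring (a point): Centre of the bare metal ring at the end of the thick tube, on the probe's axis: ring 28 mm in diameter and 16 mm long, thick steel tube 21 mm in diameter. Axes as the case. With the thick tube home it stands at x = -22 mm in the case's frame.
- thin_tube (a joint): How far the thin tube is drawn out of the thick one, m: 0 = fully home (orange ring against the metal ring), at most 0.070. It slides with about 3 N of friction and stays where it is left.
- thick_tube (a joint): How far the thick tube is drawn out of the handle, m: 0 = fully home (metal ring against the handle's nose), at most 0.080. It slides with about 9 N of friction and stays where left, so a steady push on the orange ring closes the thin tube first and then carries the thick one in.
- sensor_head: Delicate white sensor head, 20 mm in diameter and 30 mm long, fixed ahead (+x) of the orange ring; moves with the thin tube and has the same axes as the case. Not to be pressed. With both tubes home it reaches from x = 10 to x = 40 mm in the case's frame, so that the space left in the channel is 160 mm long.
- head_tip (a point): The free end of the sensor head, on the probe's axis.
- foam_center (a point): Centre (half-way up) of the loose blue foam block, 150 mm long (its x), 50 wide (its y), 58 high (its z), about 40 g, firm. It starts flat on the bench, right way up. In its place its centre is 29 mm above gap_floor, it stands 26 mm above the foam top, and it has 5 mm to spare on every side.
- oil_dark_cap: Oil sample bottle with black cap, 54 mm in diameter, 170 mm high, standing on the bench; origin under its middle. Leave alone.
- oil_green_cap: Oil sample bottle with green cap, 60 mm in diameter, 200 mm high, standing on the bench; origin under its middle. Leave alone.
There are look-alikes about, which are no part of the job. What is shaped like the part that bears foam_center but purple or red is not meant.

How it is judged (in metres and radians):
On the way, in this order (a step that is already met when the one before it is completed fails the run):
1. the thin tube is home (within 5 mm) while the thick one is still drawn out (value of joint thin_tube below 0.005 m and value of joint thick_tube above 0.015 m), for 0.05 s.
2. both tubes are home (within 5 mm) (value of joint each of thin_tube, thick_tube below 0.005 m), for 0.1 s.
At the end, for the whole second after the job is handed in: Both tubes within 5 mm of fully home; the foam block at rest on the channel floor beyond the head: within 9 mm of the middle of that space along and across, within 4 mm of its seated height, tilted under 0.08 rad, in line with the channel within 0.15 rad (all of step 2 and x of foam_center in the frame of gap_floor between -0.009 and 0.009 m and y of foam_center in the frame of gap_floor between -0.009 and 0.009 m and z of foam_center in the frame of gap_floor between 0.025 and 0.033 m and angle between foam_center's own z axis and vertical below 0.08 rad and angle between the x axis of foam_center and the x axis of case, either way round below 0.15 rad and linear speed of foam_block below 0.02 m/s); the robot touches nothing.
It fails at once if the sensor head is pressed or knocked (more than 8 N) (contact force between sensor_head and anything else above 8 N).
It fails at once if an oil bottle is pushed more than 25 mm or tipped (distance of any of oil_dark_cap, oil_green_cap from where it was at the start of the episode above 0.025 m or angle between any of oil_dark_cap, oil_green_cap's own z axis and vertical above 0.3 rad).
It also fails if it takes over 61 s, if anything falls off the work surface, if the arm or the gripper's body presses on something with over 40 N, if the wrist force passes 120 N, or if a joint passes its speed limit or range.

ROBOT

A 6-joint arm with a two-finger parallel gripper is mounted at the origin on the work surface. World frame = base frame: x ahead of the robot, y to its left, z up, the work surface at z = 0. Lengths are in m, angles in degrees, forces in N, time in s.
With the tool pointing down it reaches from about 0.35 to 0.875 m from the base axis. Payload 4.2 kg.
Tool frame: the origin (TCP) lies between the finger pads; the fingertips stand 11 mm ahead of it and the grasp point (between the pads) lies 8 mm behind it; z points along the fingers, y is the direction in which the jaws open and shut (so a half turn about z gives the same grasp; the last joint's range is limited). The gripper opens to 87 mm and grips with 3 to 60 N. Pads are 19 mm wide; open, the fingers measure 117 mm over their backs; the gripper's body (75 mm by 190 mm) begins 51 mm behind the grasp point.
Start: joints at [-52.277, 22.042, 0.453, 0, -68.411, -14.817], TCP at [0.243, -0.576, 0.234] pointing down, gripper open.
Joint ranges: [-179.83, 179.83], [-69.29, 118.12], [-61.27, 80.66], [-181.25, 117.63], [-171.15, -9.14], [-177.46, 177.46]. Speed limits (degrees/s): [159.86, 159.86, 180, 180, 180, 180].

INTERFACE

Orientations are given as a 3x3 rotation matrix whose columns are the frame's x, y, z axes.
In Python, from station import sense, capture, get_calibration, finish_job, search_frame, cut_out gives the robot as it stands.
- The arm moves only by the tool arm_command, never from a script. Its argument "rows" is a list of rows, each an object with "fingers": the opening in per cent of the stroke, from 0 (shut) to 100 (fully open); "travel": the shift along the tool's x, y, z in cm, a list of three; "roll": the turn about the tool's z in degrees. A call has 1 to 10 rows; each row is the pose to reach, as a shift and turn from the pose commanded when the call began, along the tool's axes at that moment; what a row does not reach only later rows make up. A row lasts 1/10 s, in which the tool goes at most 50 mm and 8.59 degrees, less where a joint would pass 70% of its speed; a pose out of reach is approached as far as the arm can. A call with a gripper value outside its range is refused whole. The fingers move at their own pace and stop on an object; the grip force is fixed at half the most. Time passes only in rows, so rows that repeat a pose let the fingers close. It gives the time, the measured TCP pose, the force and the opening at its end, in the units of the state.
- sense(): the state, without advancing time (a new reading comes with each control period).
- capture(name): name is "side" or "top" or "wrist"; returns (picture, depth): 400x640x3 uint8, red, green, blue; 400x640 float32, m along the optical axis (not along the pixel's ray), 0 where there is no reading.
- get_calibration(name): a dict with "fov_y" (degrees; the focal length in pixels is half the picture's height over the tangent of half this angle, whatever the lens; pixels are square), "cx", "cy" (the principal point, pixels), "origin" and "attitude" of the camera in the world; the wrist camera has in their place "mount" (4x4, takes a point from camera to tool coordinates, whose origin is the TCP and whose axes are the flange's). Camera axes: x right, y down, z forward; pixel columns grow to the right and rows downward; lengths in m; the calibration is good to about 2 mm. A picture is of the moment at which its call begins: read the wrist's pose just before it. get_calibration takes no time and is no camera call.
- finish_job(): hands the job in, once; it reports no verdict.
Trained networks look in the newest picture that a camera, given by its name, has taken for a name from the list of things; names that differ only in an ending like _2 or _b are one class to them, and where a whole thing is asked for, a point or a joint stands for the part that bears it (a point fixed in the world has none). Each returns a list of dicts, best first, with "p" (0 to 1); they miss things now and then, are a little off and sometimes report something else, mostly with a low value. They report only what shows in the picture. A call takes as long as a camera call. They do not tell look-alikes from the thing itself.
- search_frame(camera, label): "position" ([x, y, z] in m, in world coordinates, good to about 4 mm: the middle of the surface that is visible of it).
- cut_out(camera, label): "mask" (400x640 bool, what is visible of it).
The state is a dict: "time_s": time; "joints": joint angles; "joint_velocities": joint speeds; "effort": joint torques, N m; "tcp_pos": TCP position; "ee_rot": TCP orientation; "wrist_force": force on the tool from outside, world axes, zero at the start; "moment": the same for the moment, N m; "gripper_width": opening from 0.0 (shut) to 1.0 (fully open).
Only numpy, scipy, OpenCV 4.12 (cv2) and the standard library are available. Lean on these libraries where they do the work, as an engineer would, in place of code of your own. Each camera call takes 0.05 s, during which the arm holds its last target. There are 200 camera calls.

## Working session

There is one attempt and no reset: what is moved stays moved. The work goes in short steps, Python scripts to look and compute and a tool call to move; the robot and the scene stay as the last step left them, time stands still between calls to the robot, and variables do not carry over. Pictures are saved under pics/ and viewed, about 8 in all and at most 12, crops included, and the job is handed in when it is done.

Besides the shell and the picture viewer there is one more tool, called after "Request:" by a JSON object that holds its "op" and its "data". arm_command: Moves the arm, as the interface text tells. Its arguments: {"type":"object","properties":{"rows":{"type":"array","items":{"type":"object","properties":{"fingers":{"type":"number"},"travel":{"type":"array","items":{"type":"number"}},"roll":{"type":"number"}}}}},"required":["rows"]}

```bash
mkdir -p pics; ls; cat > h.py <<'E'
import numpy as np, cv2
from station import *
def cam(name):
    c=get_calibration(name); f=200/np.tan(np.radians(c["fov_y"]/2))
    if "mount" in c:
        s=sense(); M=np.array(c["mount"]); R=np.array(s["ee_rot"]); 
        return f,c["cx"],c["cy"],R@M[:3,:3],R@M[:3,3]+np.array(s["tcp_pos"])
    return f,c["cx"],c["cy"],np.array(c["attitude"]),np.array(c["origin"])
def cloud(name,d,C=None):
    f,cx,cy,R,o=C or cam(name)
    v,u=np.mgrid[:400,:640]
    P=np.stack([(u-cx)/f*d,(v-cy)/f*d,d],-1)
    return P@R.T+o
def save(n,im): cv2.imwrite(f"pics/{n}.png",im[...,::-1])
E
python3 - <<'E'
from h import *
s=sense(); print(s["time_s"],s["tcp_pos"],s["ee_rot"],s["wrist_force"])
ims=[]
for n in ["top","side"]:
    C=cam(n); im,d=capture(n); ims.append(im); np.savez(f"{n}.npz",im=im,d=d,P=cloud(n,d,C))
    print(n,C[4],get_calibration(n)["fov_y"])
    for l in ["case","probe_handle","thin_ring","thick_ring","sensor_head","foam_center","oil_dark_cap","oil_green_cap"]:
        print(l,[(np.round(r["position"],3).tolist(),round(r["p"],2)) for r in search_frame(n,l)[:4]])
save("top",ims[0]);save("side",ims[1])
E
```

```text
pics
0.0 [ 0.24307064 -0.57517872  0.23246419] [[-9.21213801e-01 -3.89055631e-01 -9.21555784e-04]
 [-3.89056711e-01  9.21211762e-01  1.94059898e-03]
 [ 9.39470676e-05  2.14624402e-03 -9.99997692e-01]] [ 0.34896639 -1.22177401 -0.04455313]
top [ 0.29903731 -0.12407246  1.12982314] 44.97176512990986
case [([0.629, 0.155, 0.043], 0.68), ([0.547, 0.009, 0.058], 0.48)]
probe_handle [([0.551, 0.209, 0.063], 0.76), ([0.628, 0.155, 0.041], 0.7), ([0.549, 0.09, 0.056], 0.21)]
thin_ring [([0.55, 0.04, 0.054], 0.97)]
thick_ring [([0.547, 0.089, 0.056], 0.66)]
sensor_head [([0.549, 0.01, 0.055], 0.6), ([0.55, 0.211, 0.064], 0.38)]
foam_center [([0.573, -0.194, 0.058], 0.79), ([0.434, -0.262, 0.056], 0.74), ([0.265, -0.229, 0.059], 0.62), ([0.348, -0.43, 0.058], 0.61)]
oil_dark_cap [([0.688, -0.307, 0.115], 0.57)]
oil_green_cap [([0.582, -0.486, 0.128], 0.78)]
side [0.41049153 0.64238524 0.72079355] 56.38606878576083
case [([0.64, 0.22, 0.04], 0.97), ([0.547, 0.107, 0.055], 0.47)]
probe_handle [([0.548, 0.25, 0.061], 0.75), ([0.436, -0.221, 0.061], 0.71)]
thin_ring [([0.546, 0.049, 0.06], 0.67), ([0.437, -0.221, 0.056], 0.63)]
thick_ring [([0.55, 0.105, 0.057], 0.92)]
sensor_head [([0.548, 0.009, 0.055], 0.5)]
foam_center [([0.266, -0.216, 0.05], 0.92), ([0.578, -0.182, 0.048], 0.86), ([0.435, -0.221, 0.058], 0.61), ([0.353, -0.419, 0.045], 0.58)]
oil_dark_cap [([0.692, -0.293, 0.082], 0.87)]
oil_green_cap [([0.587, -0.477, 0.091], 0.93), ([0.694, -0.293, 0.081], 0.54)]
```

View pics/top.png

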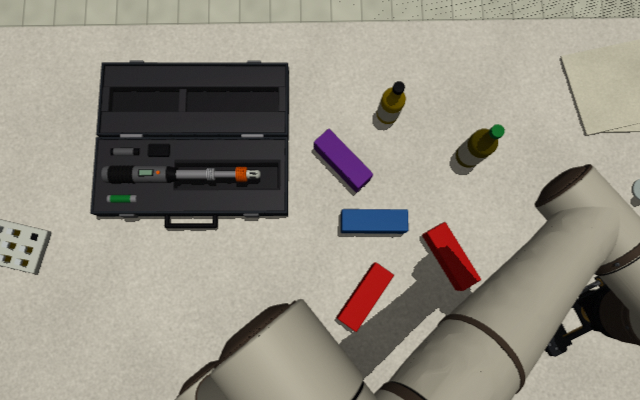

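View pics/side.png

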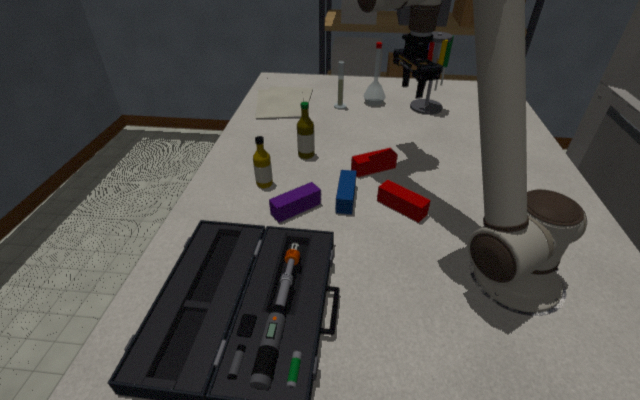

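Top view: the blue block is at (374,221), with the purple look-alike at (342,160) and the red ones at (450,255) and (365,297). I choose the blue. The probe's ring is at (241,174) and the bottles at (392,103) and (480,147). In the side view the case runs along world -y, with its lid towards +x.

```bash
python3 - <<'E'
from h import *
T=np.load("top.npz"); im,P=T["im"],T["P"]; hsv=cv2.cvtColor(im,cv2.COLOR_RGB2HSV); H,S,V=[hsv[...,i].astype(int) for i in range(3)]
roi=np.zeros((400,640),bool); roi[195:245,325:420]=1
def rect(m,l):
    p=P[m]; (c,sz,a)=cv2.minAreaRect((p[:,:2]*1000).astype(np.float32)); print(l,m.sum(),np.round(c,1),np.round(sz,1),round(a,2),"z",np.percentile(p[:,2],[5,50,95]).round(4))
rect(roi&(H>95)&(H<125)&(S>100)&(P[...,2]>.05)&(P[...,2]<.066),"blue")
r2=np.zeros_like(roi); r2[155:195,225:270]=1
rect(r2&(H<18)&(S>150)&(P[...,2]>.045),"ring")
r3=np.zeros_like(roi); r3[55:222,85:295]=1
rect(r3&(P[...,2]>.038)&(P[...,2]<.052),"case")
# rims
for s in (r3&(P[...,2]>.0435)&(P[...,2]<.05),): rect(s,"rims")
# axis fit along tube highest line per y
for y in np.arange(0.22,-0.01,-0.02):
    m=r3&(abs(P[...,1]-y)<.004)&(abs(P[...,0]-.55)<.03)&(P[...,2]>.05); p=P[m]
    if len(p): print(round(y,2),p[:,0].min().round(4),p[:,0].max().round(4),p[:,2].max().round(4))
c=im[120:235,150:420]; save("crop",cv2.resize(c,None,fx=2.9,fy=2.9,interpolation=cv2.INTER_CUBIC))
E
```

```text
blue 1424 [ 434.  -261.8] [149.5  48.5] 87.8 z [0.0542 0.0576 0.0609]
ring 163 [547.9  38.1] [35.1 24.1] 0.13 z [0.0493 0.0616 0.0667]
case 18986 [641.4 154.5] [445.3 376.7] 88.67 z [0.0385 0.0417 0.0476]
rims 4894 [641.5 154.2] [444.3 375.4] 89.0 z [0.0436 0.0452 0.0489]
0.22 0.5334 0.5671 0.0711
0.2 0.5331 0.5678 0.0695
0.18 0.5401 0.5579 0.06
0.16 0.5388 0.5578 0.0616
0.14 0.5409 0.557 0.0622
0.12 0.539 0.5592 0.0622
0.1 0.5361 0.5616 0.0642
0.08 0.5423 0.554 0.0596
0.06 0.5411 0.5536 0.0587
0.04 0.5303 0.5622 0.0683
0.02 0.5386 0.5574 0.0607
0.0 0.5382 0.555 0.0602
```

View pics/crop.png

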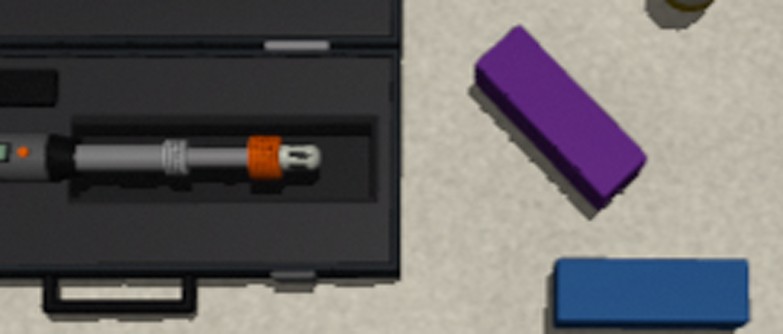

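Ring at (0.548, 0.039), axis along world y (about 1° yaw), blue block at (0.434, -0.262). These agree with the given sizes (block 149x48 mm, case 444x376 mm, ring top at z≈0.066). Next I move towards the ring.

Request:
{"op": "arm_command", "data": {"rows": [{"fingers":65,"travel":[-4,3.5,0],"roll":-7},{"fingers":65,"travel":[-8,7,0],"roll":-14},{"fingers":65,"travel":[-12,10.5,0],"roll":-22},{"fingers":65,"travel":[-16,14,0],"roll":-30},{"fingers":65,"travel":[-20,17.5,0],"roll":-38},{"fingers":65,"travel":[-24,21,0],"roll":-46},{"fingers":65,"travel":[-26,22.5,0],"roll":-54},{"fingers":65,"travel":[-26,22.5,0],"roll":-62},{"fingers":65,"travel":[-26,22.5,0],"roll":-66},{"fingers":65,"travel":[-26,22.5,0],"roll":-66}]}}

```text
time_s: 1.9
tcp_pos: [0.3955, -0.2667, 0.2338]
ee_rot: [[-0.018, -1.0, 0.001], [-1.0, 0.018, -0.0], [0.0, -0.001, -1.0]]
wrist_force: [0.6, -0.1, 1.3]
gripper_width: 0.652
```

```bash
python3 - <<'E'
from h import *
s=sense(); R=np.array(s["ee_rot"]);p=np.array(s["tcp_pos"]);print(s["time_s"],p,R.round(3),s["gripper_width"])
print("travel cm",R.T@(np.array([.5477,.039,.16])-p)*100)
E
```

```text
1.9 [ 0.39553038 -0.26672348  0.23378443] [[-0.018 -1.     0.001]
 [-1.     0.018 -0.   ]
 [ 0.    -0.001 -1.   ]] 0.6524651533936437
travel cm [-30.84288815 -14.65913349   7.38186209]
```

Request:
{"op": "arm_command", "data": {"rows": [{"fingers":60,"travel":[-4,-2,1]},{"fingers":60,"travel":[-8,-4,2]},{"fingers":60,"travel":[-12,-6,3]},{"fingers":60,"travel":[-16,-8,4]},{"fingers":60,"travel":[-20,-10,5]},{"fingers":60,"travel":[-24,-12,6]},{"fingers":60,"travel":[-28,-14,7]},{"fingers":60,"travel":[-30.8,-14.7,7.4]},{"fingers":60,"travel":[-30.8,-14.7,7.4]},{"fingers":60,"travel":[-30.8,-14.7,7.4]}]}}

```text
validation failed for argument at $.ro...
```

```bash
python3 - <<'E'
from h import *
s=sense(); C=cam("wrist"); im,d=capture("wrist"); save("w1",im); P=cloud("wrist",d,C)
R=np.array(s["ee_rot"]);p=np.array(s["tcp_pos"]);print(s["time_s"],p,R.round(4).tolist())
for l in ["thin_ring","sensor_head","thick_ring","probe_handle"]: print(l,[(np.round(r["position"],3).tolist(),round(r["p"],2)) for r in search_frame("wrist",l)[:2]])
hsv=cv2.cvtColor(im,cv2.COLOR_RGB2HSV)
m=(hsv[...,0]<18)&(hsv[...,1]>150)&(P[...,2]>.045)&(abs(P[...,1]-.039)<.03)&(abs(P[...,0]-.548)<.03)
q=P[m]; print(m.sum(),np.percentile(q,[3,50,97],axis=0).round(4))
t=np.array([(q[:,0].min()+q[:,0].max())/2,np.percentile(q[:,1],[3,97]).mean(),.0555]); print(t,"travel",R.T@(t-p)*100)
E
```

```text
1.9 [ 0.39553038 -0.26672348  0.23378443] [[-0.018, -0.9998, 0.0005], [-0.9998, 0.018, -0.0001], [0.0001, -0.0005, -1.0]]
thin_ring [([0.433, -0.271, 0.059], 0.32)]
sensor_head []
thick_ring []
probe_handle []Traceback (most recent call last):
  File "<stdin>", line 7, in <module>
    return _quantile_unchecked(
        a, q, axis, out, overwrite_input, method, keepdims, weights)
    return _ureduce(a,
                    func=_quantile_ureduce_func,
    ...<5 lines>...
                    overwrite_input=overwrite_input,
                    method=method)
    r = func(a, **kwargs)
    result = _quantile(arr,
                       quantiles=q,
    ...<2 lines>...
                       out=out,
                       weights=wgt)
    slices_having_nans = np.isnan(arr[-1, ...])
                                  ~~~^^^^^^^^^
IndexError: index -1 is out of bounds for axis 0 with size 0
```

View pics/w1.png

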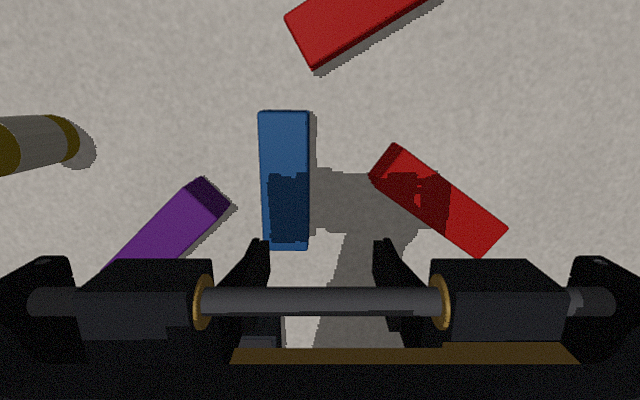

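The call was refused, apparently because I left out roll, so the arm has not moved. The wrist view shows the blue block at (285,180), clear of the look-alikes at its sides. I resend with roll.

Request:
{"op": "arm_command", "data": {"rows": [{"fingers":60,"travel":[-4,-2,1],"roll":0},{"fingers":60,"travel":[-8,-4,2],"roll":0},{"fingers":60,"travel":[-12,-6,3],"roll":0},{"fingers":60,"travel":[-16,-8,4],"roll":0},{"fingers":60,"travel":[-20,-10,5],"roll":0},{"fingers":60,"travel":[-24,-12,6],"roll":0},{"fingers":60,"travel":[-28,-14,7],"roll":0},{"fingers":60,"travel":[-30.8,-14.7,7.4],"roll":0},{"fingers":60,"travel":[-30.8,-14.7,7.4],"roll":0},{"fingers":60,"travel":[-30.8,-14.7,7.4],"roll":0}]}}

```text
time_s: 3.15
tcp_pos: [0.5479, 0.038, 0.1591]
ee_rot: [[-0.019, -1.0, -0.001], [-1.0, 0.019, -0.0], [0.0, 0.001, -1.0]]
wrist_force: [-1.1, 0.1, 0.0]
gripper_width: 0.603
```

```bash
python3 - <<'E'
from h import *
s=sense(); C=cam("wrist"); im,d=capture("wrist"); save("w2",im); P=cloud("wrist",d,C)
R=np.array(s["ee_rot"]);p=np.array(s["tcp_pos"]);print(s["time_s"],p,R.round(4).tolist())
for l in ["thin_ring","sensor_head","thick_ring"]: print(l,[(np.round(r["position"],3).tolist(),round(r["p"],2)) for r in search_frame("wrist",l)[:2]])
hsv=cv2.cvtColor(im,cv2.COLOR_RGB2HSV)
m=(hsv[...,0]<18)&(hsv[...,1]>150)&(P[...,2]>.045)&(abs(P[...,1]-.039)<.03)&(abs(P[...,0]-.548)<.03)
q=P[m]; print(m.sum())
if len(q):
    print(np.percentile(q,[3,50,97],axis=0).round(4))
    t=np.array([(q[:,0].min()+q[:,0].max())/2,np.percentile(q[:,1],[3,97]).mean(),.0555]); print(t,"travel",R.T@(t-p)*100)
E
```

```text
3.15 [0.54792393 0.0379529  0.15912065] [[-0.0189, -0.9998, -0.0011], [-0.9998, 0.0189, -0.0004], [0.0004, 0.0011, -1.0]]
thin_ring [([0.55, 0.034, 0.057], 0.63)]
sensor_head [([0.547, 0.013, 0.057], 0.84), ([0.543, 0.033, 0.058], 0.37)]
thick_ring [([0.548, 0.05, 0.058], 0.7)]
1277
[[0.5311 0.0257 0.0511]
 [0.5475 0.0357 0.0626]
 [0.5639 0.0484 0.2088]]
[0.54821482 0.03707765 0.0555    ] travel [ 0.08229767 -0.04178355 10.36206429]
```

View pics/w2.png

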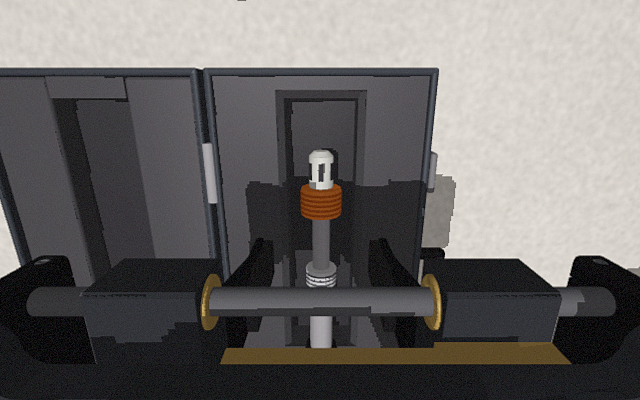

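The ring at (321,200) is centred between the fingers, with the head pointing away from the wrist. Its centre is y≈0.037, x≈0.548. I descend and grip the ring.

Request:
{"op": "arm_command", "data": {"rows": [{"fingers":60,"travel":[-0.1,0,3],"roll":0},{"fingers":60,"travel":[-0.1,0,6],"roll":0},{"fingers":60,"travel":[-0.1,0,8],"roll":0},{"fingers":60,"travel":[-0.1,0,9.5],"roll":0},{"fingers":60,"travel":[-0.1,0,10.3],"roll":0},{"fingers":60,"travel":[-0.1,0,10.3],"roll":0}]}}

```text
time_s: 3.95
tcp_pos: [0.5475, 0.038, 0.0559]
ee_rot: [[-0.02, -1.0, -0.002], [-1.0, 0.02, -0.001], [0.001, 0.002, -1.0]]
wrist_force: [0.1, 0.4, 0.2]
gripper_width: 0.603
```

Request:
{"op": "arm_command", "data": {"rows": [{"fingers":20,"travel":[0,0,0],"roll":0},{"fingers":20,"travel":[0,0,0],"roll":0},{"fingers":20,"travel":[0,0,0],"roll":0},{"fingers":20,"travel":[0,0,0],"roll":0},{"fingers":20,"travel":[0,0,0],"roll":0}]}}

```text
time_s: 4.45
tcp_pos: [0.5481, 0.039, 0.0573]
ee_rot: [[-0.019, -1.0, 0.0], [-1.0, 0.019, 0.0], [-0.0, -0.0, -1.0]]
wrist_force: [-2.1, 1.4, 5.4]
gripper_width: 0.381
```

Gripped: the 33 mm opening fits the 34 mm ring. I push along the axis.

Request:
{"op": "arm_command", "data": {"rows": [{"fingers":20,"travel":[-0.8,0,0],"roll":0},{"fingers":20,"travel":[-1.6,0,0],"roll":0},{"fingers":20,"travel":[-2.4,0,0],"roll":0},{"fingers":20,"travel":[-3.2,0,0],"roll":0},{"fingers":20,"travel":[-4.0,0,0],"roll":0},{"fingers":20,"travel":[-4.6,0,0],"roll":0},{"fingers":20,"travel":[-5.2,0,0],"roll":0},{"fingers":20,"travel":[-5.8,0,0],"roll":0},{"fingers":20,"travel":[-6.4,0,0],"roll":0},{"fingers":20,"travel":[-7.0,0,0],"roll":0}]}}

```text
time_s: 5.45
tcp_pos: [0.5493, 0.1069, 0.0573]
ee_rot: [[-0.019, -1.0, -0.001], [-1.0, 0.019, -0.004], [0.004, 0.001, -1.0]]
wrist_force: [0.8, -9.4, 6.1]
gripper_width: 0.382
```

Request:
{"op": "arm_command", "data": {"rows": [{"fingers":20,"travel":[-0.6,0,0],"roll":0},{"fingers":20,"travel":[-1.2,0,0],"roll":0},{"fingers":20,"travel":[-1.8,0,0],"roll":0},{"fingers":20,"travel":[-2.4,0,0],"roll":0},{"fingers":20,"travel":[-3.0,0,0],"roll":0},{"fingers":20,"travel":[-3.5,0,0],"roll":0},{"fingers":20,"travel":[-3.8,0,0],"roll":0},{"fingers":20,"travel":[-4.1,0,0],"roll":0}]}}

```text
time_s: 6.25
tcp_pos: [0.55, 0.1477, 0.0573]
ee_rot: [[-0.019, -1.0, -0.001], [-1.0, 0.019, -0.004], [0.004, 0.001, -1.0]]
wrist_force: [0.9, -9.1, 7.3]
gripper_width: 0.38
```

Request:
{"op": "arm_command", "data": {"rows": [{"fingers":20,"travel":[-0.2,0,0],"roll":0},{"fingers":20,"travel":[-0.4,0,0],"roll":0},{"fingers":20,"travel":[-0.6,0,0],"roll":0},{"fingers":20,"travel":[-0.7,0,0],"roll":0}]}}

```text
time_s: 6.65
tcp_pos: [0.5502, 0.1547, 0.0573]
ee_rot: [[-0.019, -1.0, -0.001], [-1.0, 0.019, -0.004], [0.004, 0.001, -1.0]]
wrist_force: [0.8, -9.8, 7.1]
gripper_width: 0.38
```

Request:
{"op": "arm_command", "data": {"rows": [{"fingers":20,"travel":[-0.1,0,0],"roll":0},{"fingers":20,"travel":[-0.2,0,0],"roll":0},{"fingers":20,"travel":[-0.3,0,0],"roll":0}]}}

```text
time_s: 6.95
tcp_pos: [0.5502, 0.1575, 0.0573]
ee_rot: [[-0.019, -1.0, -0.001], [-1.0, 0.019, -0.004], [0.004, 0.001, -1.0]]
wrist_force: [0.3, -8.9, 7.4]
gripper_width: 0.378
```

Request:
{"op": "arm_command", "data": {"rows": [{"fingers":20,"travel":[-0.1,0,0],"roll":0},{"fingers":20,"travel":[-0.2,0,0],"roll":0},{"fingers":20,"travel":[-0.3,0,0],"roll":0},{"fingers":20,"travel":[-0.3,0,0],"roll":0}]}}

```text
time_s: 7.35
tcp_pos: [0.5502, 0.1589, 0.0573]
ee_rot: [[-0.019, -1.0, -0.003], [-1.0, 0.019, -0.007], [0.007, 0.002, -1.0]]
wrist_force: [2.0, -14.2, 7.3]
gripper_width: 0.382
```

Request:
{"op": "arm_command", "data": {"rows": [{"fingers":20,"travel":[-0.1,0,0],"roll":0},{"fingers":20,"travel":[-0.2,0,0],"roll":0},{"fingers":20,"travel":[-0.2,0,0],"roll":0}]}}

```text
time_s: 7.65
tcp_pos: [0.5502, 0.1591, 0.0573]
ee_rot: [[-0.019, -1.0, -0.004], [-1.0, 0.019, -0.009], [0.009, 0.003, -1.0]]
wrist_force: [4.0, -20.8, 7.6]
gripper_width: 0.38
```

Stopped dead: the force rose from 9 to 21 N with no further travel. I release, rise, back off and look.

Request:
{"op": "arm_command", "data": {"rows": [{"fingers":60,"travel":[-0.1,0,0],"roll":0},{"fingers":60,"travel":[-0.1,0,0],"roll":0},{"fingers":60,"travel":[-0.1,0,0],"roll":0},{"fingers":60,"travel":[-0.1,0,-2],"roll":0},{"fingers":60,"travel":[-0.1,0,-5],"roll":0},{"fingers":60,"travel":[0,0,-9],"roll":0},{"fingers":80,"travel":[0,0,-12],"roll":0},{"fingers":95,"travel":[0,0,-15],"roll":0},{"fingers":95,"travel":[0,0,-15],"roll":0},{"fingers":95,"travel":[0,0,-15],"roll":0}]}}

```text
time_s: 8.65
tcp_pos: [0.5504, 0.1658, 0.2069]
ee_rot: [[-0.018, -1.0, 0.001], [-1.0, 0.018, 0.001], [-0.001, -0.001, -1.0]]
wrist_force: [-0.2, -0.3, -0.2]
gripper_width: 0.879
```

```bash
python3 - <<'E'
from h import *
s=sense(); R=np.array(s["ee_rot"]);p=np.array(s["tcp_pos"]);print(s["time_s"],p,R.round(4).tolist(),s["wrist_force"])
C=cam("wrist"); im,d=capture("wrist"); save("w3",im); P=cloud("wrist",d,C); np.savez("w3.npz",im=im,P=P)
for l in ["thin_ring","sensor_head","thick_ring"]: print(l,[(np.round(r["position"],3).tolist(),round(r["p"],2)) for r in search_frame("wrist",l)[:2]])
# channel edges & far end: floor pixels
m=(P[...,2]<.016)&(P[...,2]>.004)&(abs(P[...,0]-.548)<.05)&(P[...,1]>-.055)&(P[...,1]<.14)
q=P[m]; print("floor",m.sum(),np.median(q[:,2]))
for y in (-.04,-.02,0,.02,.04,.06,.08):
    a=q[abs(q[:,1]-y)<.004]; 
    if len(a): print(y,np.percentile(a[:,0],[1,99]).round(4))
print("far end y",np.percentile(q[:,1],[0.5,1,2]).round(4))
t=np.array([.434,-.262,.15]); print("to block",R.T@(t-p)*100)
E
```

```text
8.65 [0.5503665  0.16577253 0.20692096] [[-0.0184, -0.9998, 0.001], [-0.9998, 0.0184, 0.0015], [-0.0015, -0.001, -1.0]] [-0.15422998 -0.28781181 -0.22843009]
thin_ring [([0.551, 0.145, 0.057], 0.64)]
sensor_head [([0.549, 0.136, 0.056], 0.83)]
thick_ring [([0.552, 0.149, 0.062], 0.83)]
floor 8932 0.009848215390827364
0 [0.5167 0.5764]
0.02 [0.517  0.5767]
0.04 [0.5173 0.5773]
0.06 [0.5178 0.5774]
0.08 [0.5185 0.5781]
far end y [-0.0032 -0.0027 -0.0015]
to block [42.99226211 10.8539042   5.61810839]
```

View pics/w3.png

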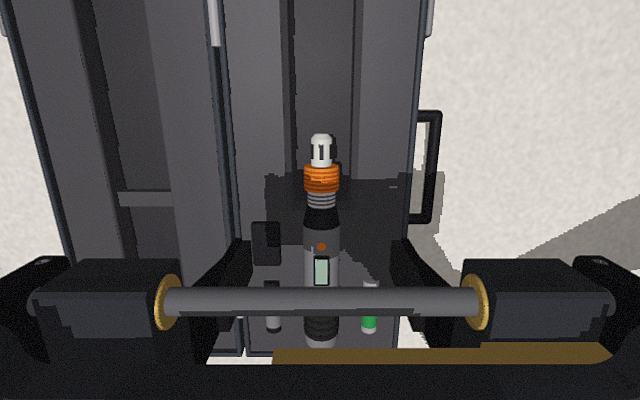

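Both tubes are home: ring (321,180), metal ring and nose are touching. Channel centre x is ≈0.547 with a yaw that matches the tool. Next I go to the blue block.

Request:
{"op": "arm_command", "data": {"rows": [{"fingers":95,"travel":[4,1,0],"roll":0},{"fingers":95,"travel":[8,2,0],"roll":0},{"fingers":95,"travel":[12,3,0],"roll":0},{"fingers":95,"travel":[16,4.5,0],"roll":0},{"fingers":95,"travel":[20,6,0],"roll":0},{"fingers":95,"travel":[24,7.5,0],"roll":0},{"fingers":95,"travel":[28,9,0],"roll":0},{"fingers":95,"travel":[32,10.4,0],"roll":1},{"fingers":95,"travel":[35.5,10.9,0],"roll":1},{"fingers":95,"travel":[35.5,10.9,0],"roll":1}]}}

```text
time_s: 9.85
tcp_pos: [0.4333, -0.1908, 0.2057]
ee_rot: [[-0.042, -0.999, -0.002], [-0.999, 0.042, -0.0], [0.0, 0.002, -1.0]]
wrist_force: [0.3, -0.4, 0.3]
gripper_width: 0.949
```

```bash
python3 - <<'E'
from h import *
s=sense(); R=np.array(s["ee_rot"]);p=np.array(s["tcp_pos"]);print(s["time_s"],p,R.round(4).tolist())
C=cam("wrist"); im,d=capture("wrist"); save("w4",im); P=cloud("wrist",d,C)
hsv=cv2.cvtColor(im,cv2.COLOR_RGB2HSV)
m=(hsv[...,0]>95)&(hsv[...,0]<125)&(hsv[...,1]>100)&(P[...,2]>.05)&(P[...,2]<.066)&(abs(P[...,0]-.434)<.06)
q=P[m]; c,sz,a=cv2.minAreaRect((q[:,:2]*1000).astype(np.float32)); print(m.sum(),c,sz,a,np.median(q[:,2]))
t=np.array([c[0]/1000,c[1]/1000,.05]); print("travel",R.T@(t-p)*100)
# top camera: channel + head with arm away
C=cam("top"); im,d=capture("top"); P=cloud("top",d,C)
m=(P[...,2]<.018)&(P[...,2]>0.004)&(abs(P[...,0]-.548)<.04)&(P[...,1]>-.055)&(P[...,1]<.17)
q=P[m]; c=cv2.minAreaRect((q[:,:2]*1000).astype(np.float32)); print("floor",m.sum(),c,np.percentile(q[:,1],[1,99]))
hd=(P[...,2]>.048)&(P[...,2]<.075)&(abs(P[...,0]-.549)<.02)&(P[...,1]<.2)&(P[...,1]>0); print("tip y",np.percentile(P[hd][:,1],[0,1,3]))
E
```

```text
9.85 [ 0.43332247 -0.19076826  0.20567494] [[-0.0415, -0.9991, -0.0021], [-0.9991, 0.0415, -0.0002], [0.0003, 0.002, -1.0]]
9577 (433.4595031738281, -262.0120849609375) (148.8890380859375, 49.11308670043945) 88.2559814453125 0.05783948330675165
travel [ 7.11359958 -0.34154714 15.56868412]
floor 4 ((529.9620971679688, 168.8959503173828), (1.1484200954437256, 4.483687400817871), 79.5419921875) [0.16836045 0.16963839]
tip y [0.15763134 0.15869699 0.15928647]
```

Request:
{"op": "arm_command", "data": {"rows": [{"fingers":95,"travel":[3,-0.2,2],"roll":-0.6},{"fingers":95,"travel":[6,-0.3,4],"roll":-0.6},{"fingers":95,"travel":[7.1,-0.3,7],"roll":-0.6},{"fingers":95,"travel":[7.1,-0.3,10],"roll":-0.6},{"fingers":95,"travel":[7.1,-0.3,12.5],"roll":-0.6},{"fingers":95,"travel":[7.1,-0.3,14.5],"roll":-0.6},{"fingers":95,"travel":[7.1,-0.3,15.7],"roll":-0.6},{"fingers":95,"travel":[7.1,-0.3,15.7],"roll":-0.6},{"fingers":45,"travel":[7.1,-0.3,15.7],"roll":-0.6},{"fingers":45,"travel":[7.1,-0.3,15.7],"roll":-0.6}]}}

```text
time_s: 10.95
tcp_pos: [0.4362, -0.259, 0.0506]
ee_rot: [[-0.025, -1.0, 0.002], [-1.0, 0.025, -0.001], [0.001, -0.002, -1.0]]
wrist_force: [0.4, -0.6, 0.1]
gripper_width: 0.844
```

Request:
{"op": "arm_command", "data": {"rows": [{"fingers":45,"travel":[0,0,0],"roll":0},{"fingers":45,"travel":[0,0,0],"roll":0},{"fingers":45,"travel":[0,0,0],"roll":0},{"fingers":45,"travel":[0,0,0],"roll":0}]}}

```text
time_s: 11.35
tcp_pos: [0.4353, -0.2591, 0.05]
ee_rot: [[-0.026, -1.0, 0.001], [-1.0, 0.026, -0.0], [0.0, -0.001, -1.0]]
wrist_force: [-1.4, 0.4, 3.5]
gripper_width: 0.57
```

Gripped at 49.6 mm opening. I lift straight up and take the head tip position from the earlier look.

Request:
{"op": "arm_command", "data": {"rows": [{"fingers":45,"travel":[0,0,-2],"roll":0},{"fingers":45,"travel":[0,0,-5],"roll":0},{"fingers":45,"travel":[0,0,-8],"roll":0},{"fingers":45,"travel":[0,0,-11],"roll":0},{"fingers":45,"travel":[0,0,-13],"roll":0},{"fingers":45,"travel":[0,0,-13],"roll":0},{"fingers":45,"travel":[0,0,-13],"roll":0}]}}

```text
time_s: 12.05
tcp_pos: [0.4347, -0.2588, 0.1792]
ee_rot: [[-0.027, -1.0, -0.0], [-1.0, 0.027, 0.001], [-0.001, 0.0, -1.0]]
wrist_force: [-0.4, 0.6, -1.1]
gripper_width: 0.57
```

```bash
python3 - <<'E'
from h import *
T=np.load("w3.npz"); P=T["P"]
m=(P[...,2]>.044)&(P[...,2]<.075)&(abs(P[...,0]-.549)<.012)&(P[...,1]>.05)&(P[...,1]<.2)
print("head tip y",np.percentile(P[m][:,1],[0,.5,1,2,5]).round(4))
hsv=cv2.cvtColor(T["im"],cv2.COLOR_RGB2HSV); o=(hsv[...,0]<18)&(hsv[...,1]>150)&(P[...,2]>.045)&(P[...,2]<.07)&(P[...,1]<.19)&(abs(P[...,0]-.55)<.02)
print("ring",np.percentile(P[o],[1,50,99],axis=0).round(4).tolist())
s=sense(); R=np.array(s["ee_rot"]);p=np.array(s["tcp_pos"])
C=cam("wrist"); im,d=capture("wrist"); save("w5",im); P=cloud("wrist",d,C)
hsv=cv2.cvtColor(im,cv2.COLOR_RGB2HSV); q=P[(hsv[...,0]>95)&(hsv[...,0]<125)&(hsv[...,1]>100)&(abs(P[...,0]-p[0])<.05)&(P[...,1]<p[1])]
h=q[abs(q[:,2]-(p[2]+.008))<.006]
print(s["time_s"],s["gripper_width"],p,R[:2,0],"block near-end y",np.percentile(h[:,1],[.5,1,2]).round(4),"top z",np.median(h[:,2]), "x",np.percentile(h[:,0],[2,98]))
for e in (-.03,-.06):
    a=h[abs(h[:,1]-p[1]-e)<.004]; print(e,np.percentile(a[:,0],[2,98]).round(4),np.median(a[:,2]).round(4)) if len(a) else 0
print("travel",R.T@(np.array([.547,.038,p[2]])-p)*100)
E
```

```text
head tip y [0.1153 0.1156 0.1159 0.1172 0.1199]
ring [[0.5329, 0.1453, 0.0489], [0.5493, 0.1562, 0.0625], [0.5658, 0.1685, 0.0661]]
12.05 0.569870608590325 [ 0.43469366 -0.25878714  0.17915626] [-0.02657953 -0.99964648] block near-end y [-0.3367 -0.3363 -0.3357] top z 0.18691793990094455 x [0.40876774 0.4558154 ]
-0.03 [0.4093 0.456 ] 0.187
-0.06 [0.4084 0.4551] 0.1869
travel [-2.99667273e+01 -1.04378209e+01  1.94570597e-02]
```

View pics/w5.png

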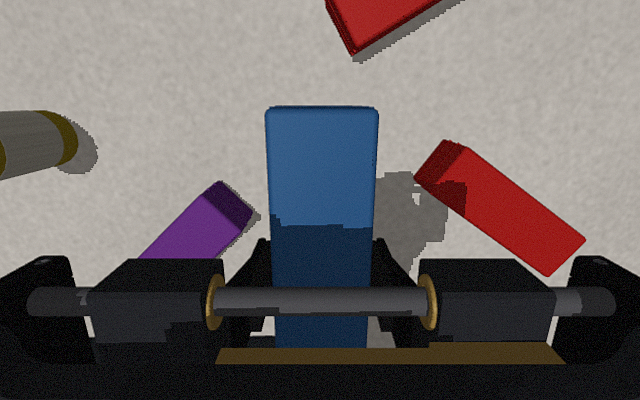

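The block is held level and in line. Its end is at (322,108), so its centre is 3 mm ahead (-y) of the TCP. The head tip at y=0.115 gives a gap middle of y=0.035, so the TCP goal is (0.548, 0.038).

Request:
{"op": "arm_command", "data": {"rows": [{"fingers":45,"travel":[-4,-1.5,0],"roll":0},{"fingers":45,"travel":[-8,-3,0],"roll":0},{"fingers":45,"travel":[-12,-4.5,0],"roll":0},{"fingers":45,"travel":[-16,-6,0],"roll":0},{"fingers":45,"travel":[-20,-7.5,0],"roll":-0.4},{"fingers":45,"travel":[-24,-9,0],"roll":-0.4},{"fingers":45,"travel":[-27.5,-10.2,0],"roll":-0.4},{"fingers":45,"travel":[-30,-10.5,0],"roll":-0.4},{"fingers":45,"travel":[-30,-10.5,0],"roll":-0.4},{"fingers":45,"travel":[-30,-10.5,0],"roll":-0.4}]}}

```text
time_s: 13.1
tcp_pos: [0.547, 0.0382, 0.1778]
ee_rot: [[-0.018, -1.0, -0.004], [-1.0, 0.018, -0.001], [0.001, 0.004, -1.0]]
wrist_force: [0.1, -0.3, -0.4]
gripper_width: 0.572
```

```bash
python3 - <<'E'
from h import *
s=sense(); R=np.array(s["ee_rot"]);p=np.array(s["tcp_pos"]); print(p,R[:2,0])
C=cam("wrist"); im,d=capture("wrist"); P=cloud("wrist",d,C)
hsv=cv2.cvtColor(im,cv2.COLOR_RGB2HSV); q=P[(hsv[...,0]>95)&(hsv[...,0]<125)&(hsv[...,1]>100)&(abs(P[...,0]-p[0])<.05)&(abs(P[...,2]-p[2]-.008)<.006)]
print("block end",np.percentile(q[:,1],[.5,1,2]).round(4),"want -.040")
q=q[abs(q[:,1]-p[1]+.04)<.01]; print("block x at y=",q[:,1].mean().round(4),np.percentile(q[:,0],[2,98]).round(4),np.percentile(q[:,0],[2,98]).mean())
q=P[(P[...,2]<.016)&(P[...,2]>.004)&(abs(P[...,0]-.548)<.05)&(P[...,1]>-.055)]; print("floor",len(q), np.percentile(q,[1,99],axis=0).round(4).tolist())
print("travel",R.T@(np.array([.548,.038,.062])-p)*100)
E
```

```text
[0.54697236 0.03820235 0.17779858] [-0.01820364 -0.99983365]
block end [-0.0397 -0.0393 -0.0385] want -.040
block x at y= -0.002 [0.5215 0.5687] 0.5451091071709495
floor 455 [[0.5158, -0.0444, 0.0082], [0.5756, -0.038, 0.0115]]
travel [ 5.15861805e-03 -1.44698375e-01  1.15794260e+01]
```

All agree: 5 mm is left at the far end and x needs +1.4 mm. I descend.

Request:
{"op": "arm_command", "data": {"rows": [{"fingers":45,"travel":[0,-0.14,2],"roll":0},{"fingers":45,"travel":[0,-0.14,4.5],"roll":0},{"fingers":45,"travel":[0,-0.14,6.5],"roll":0},{"fingers":45,"travel":[0,-0.14,7.5],"roll":0},{"fingers":45,"travel":[0,-0.14,8],"roll":0},{"fingers":45,"travel":[0,-0.14,8.5],"roll":0},{"fingers":45,"travel":[0,-0.14,9],"roll":0},{"fingers":45,"travel":[0,-0.14,9],"roll":0}]}}

```text
time_s: 13.95
tcp_pos: [0.5492, 0.038, 0.0895]
ee_rot: [[-0.019, -1.0, -0.0], [-1.0, 0.019, 0.0], [-0.0, 0.0, -1.0]]
wrist_force: [-0.5, -0.3, -0.0]
gripper_width: 0.572
```

Request:
{"op": "arm_command", "data": {"rows": [{"fingers":45,"travel":[0,0,0.5],"roll":0},{"fingers":45,"travel":[0,0,1],"roll":0},{"fingers":45,"travel":[0,0,1.5],"roll":0},{"fingers":45,"travel":[0,0,2],"roll":0},{"fingers":45,"travel":[0,0,2.3],"roll":0},{"fingers":45,"travel":[0,0,2.5],"roll":0},{"fingers":45,"travel":[0,0,2.5],"roll":0}]}}

```text
time_s: 14.65
tcp_pos: [0.5492, 0.0381, 0.0642]
ee_rot: [[-0.019, -1.0, -0.001], [-1.0, 0.019, -0.0], [0.0, 0.001, -1.0]]
wrist_force: [0.8, 0.4, 0.1]
gripper_width: 0.572
```

Request:
{"op": "arm_command", "data": {"rows": [{"fingers":45,"travel":[0,0.1,0.1],"roll":0},{"fingers":45,"travel":[0,0.1,0.2],"roll":0},{"fingers":45,"travel":[0,0.1,0.3],"roll":0},{"fingers":45,"travel":[0,0.1,0.4],"roll":0},{"fingers":45,"travel":[0,0.1,0.4],"roll":0}]}}

```text
time_s: 15.15
tcp_pos: [0.5482, 0.0381, 0.0604]
ee_rot: [[-0.019, -1.0, -0.0], [-1.0, 0.019, -0.0], [0.0, 0.0, -1.0]]
wrist_force: [0.9, 0.1, -0.2]
gripper_width: 0.571
```

Request:
{"op": "arm_command", "data": {"rows": [{"fingers":45,"travel":[0,0,0.05],"roll":0},{"fingers":45,"travel":[0,0,0.1],"roll":0},{"fingers":45,"travel":[0,0,0.1],"roll":0}]}}

```text
time_s: 15.45
tcp_pos: [0.5484, 0.0382, 0.06]
ee_rot: [[-0.019, -1.0, 0.0], [-1.0, 0.019, -0.0], [0.0, -0.0, -1.0]]
wrist_force: [-0.8, 0.4, 4.2]
gripper_width: 0.57
```

Seated: +4 N at z=0.060, as predicted. I release, rise and look.

Request:
{"op": "arm_command", "data": {"rows": [{"fingers":90,"travel":[0,0,0],"roll":0},{"fingers":90,"travel":[0,0,0],"roll":0},{"fingers":90,"travel":[0,0,0],"roll":0},{"fingers":90,"travel":[0,0,0],"roll":0},{"fingers":90,"travel":[0,0,-2],"roll":0},{"fingers":90,"travel":[0,0,-5],"roll":0},{"fingers":90,"travel":[0,0,-9],"roll":0},{"fingers":90,"travel":[0,0,-13],"roll":0},{"fingers":90,"travel":[-4,0,-16],"roll":0},{"fingers":90,"travel":[-7,0,-17],"roll":0}]}}

```text
time_s: 16.45
tcp_pos: [0.5514, 0.1093, 0.2339]
ee_rot: [[-0.02, -1.0, 0.008], [-1.0, 0.02, 0.003], [-0.003, -0.007, -1.0]]
wrist_force: [1.2, 0.3, 0.0]
gripper_width: 0.902
```

Request:
{"op": "arm_command", "data": {"rows": [{"fingers":90,"travel":[-3,0,0],"roll":0},{"fingers":90,"travel":[-5,0,0],"roll":0},{"fingers":90,"travel":[-5,0,0],"roll":0}]}}

```text
time_s: 16.75
tcp_pos: [0.5506, 0.1602, 0.2293]
ee_rot: [[-0.016, -1.0, 0.0], [-1.0, 0.016, 0.0], [-0.0, -0.0, -1.0]]
wrist_force: [0.3, 0.1, -0.6]
gripper_width: 0.899
```

```bash
python3 - <<'E'
from h import *
s=sense(); R=np.array(s["ee_rot"]);p=np.array(s["tcp_pos"]); print(s["time_s"],p,s["wrist_force"])
C=cam("wrist"); im,d=capture("wrist"); save("w6",im); P=cloud("wrist",d,C)
hsv=cv2.cvtColor(im,cv2.COLOR_RGB2HSV); m=(hsv[...,0]>95)&(hsv[...,0]<125)&(hsv[...,1]>100)&(abs(P[...,0]-.547)<.05)&(abs(P[...,2]-.068)<.008)
q=P[m]; print(m.sum(),cv2.minAreaRect((q[:,:2]*1000).astype(np.float32)),"want 547,35; z .068:",np.median(q[:,2]))
A=np.c_[q[:,:2],np.ones(len(q))]; print("tilt",np.linalg.lstsq(A,q[:,2],rcond=None)[0][:2])
o=(hsv[...,0]<18)&(hsv[...,1]>150)&(P[...,2]>.045)&(P[...,2]<.07)&(P[...,1]<.19)&(P[...,1]>.1)&(abs(P[...,0]-.55)<.02)
print("ring",np.percentile(P[o],[1,50,99],axis=0).round(4).tolist())
E
```

```text
16.75 [0.55058398 0.1602254  0.2293164 ] [ 0.28846397  0.1005578  -0.64645208]
7380 ((549.0443725585938, 101.90956115722656), (206.15574645996094, 50.05431365966797), 88.70681762695312) want 547,35; z .068: 0.06779421351924628
tilt [ 0.00095624 -0.00269021]
ring [[0.5329, 0.1453, 0.0483], [0.5495, 0.1563, 0.0624], [0.566, 0.1685, 0.0661]]
```

View pics/w6.png

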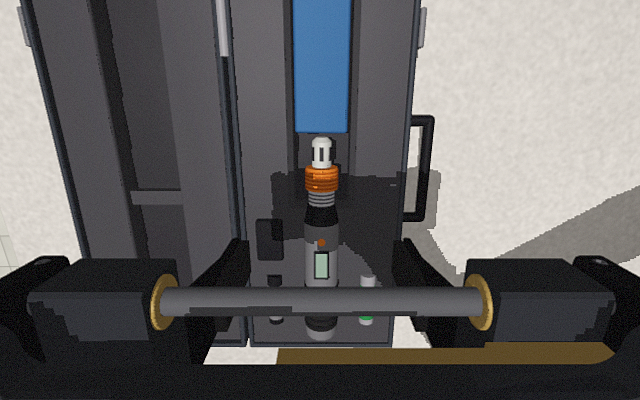

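The block (321,70) sits level in the channel with its top at z=0.068. It is clear of the head tip (321,140), and the rings are still home. I hand in.

```bash
python3 -c "
from station import *
print(finish_job())"
```

```text
the job is handed in; nothing more can be done
None
```

The probe is packed and the job handed in at about 17 s of the 61 s allowed; no verdict came back.

**What I did**
- **Tubes:** I gripped the orange ring by its sides and pushed along the probe's axis. The push stayed near 9 N, then rose to 21 N with no further travel, so both tubes were against their stops. Nothing touched the sensor head.
- **Foam block:** I picked up the blue block, not the purple or red look-alikes, and lowered it into the channel. The floor took its weight at the height I had predicted, and I let go and backed away.

**Last checks**
- **Ring:** its centre was at y ≈ 0.157, unchanged after the block went in. In the picture the orange ring, metal ring and handle nose were touching.
- **Block:** its top was at z = 0.068, which is the seated height. Tilt was under 0.003 rad, it was in line with the channel, and there was clear space to the head.
- **Robot:** it was clear of everything.

**Did not go cleanly**
- One move call was refused because I left out roll; the arm did not move.
- The last automatic fit of the block's outline was no use. The picture cut off its far end and the fit took in other pixels, giving a 206 mm outline. Its position along the channel therefore rests on the measurement just before lowering (about 5 mm to spare at the far end) and the gap seen at the head.
- I did not measure the bottles again at the end; the arm's path stayed well away from them.

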